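# Index the swivelling board holder to its next notch

## Task

The circuit board sits in a swivel holder that is locked by a spring index pin. Pull the pin's ring straight up, swing the holder anticlockwise (seen from above) to the very next notch, the one in the clamped-on index plate, and let the spring seat the pin fully there so that the holder is locked again. The notch has to be felt for: never force the pin, do not touch the board, and leave the other things on the bench where they are.

Things in the scene. Friction and masses are not known exactly. Their poses are not given: they have to be found in the camera images.
- swivel_base: Fixed round grey foot of the swivel holder, 228 mm across. Origin: on the vertical swivel axis, at table height; z up; x points from the axis to the first notch, where the pin starts. On its rim lies a steel index ring, flat top 36 mm above the table, with notches: slots 11 mm wide along the rim, for the 8 mm pin
- first_notch (a point): Mouth of the first notch, 92 mm from the axis. The next one, 44 to 75 degrees anticlockwise, is the slot in a 2 mm thick aluminium arc plate clamped on the ring (its ends are ramps, 41 degrees either side of the slot). Where it is clamped differs from job to job and no pose of it is given: feel for it, or see it. A far notch at 123 degrees is not wanted
- board_holder (a joint): Angle of the swivel holder, rad: 0 in the first notch, grows anticlockwise from above; stops at -0.05 and 2.35. Turns easily (about 1 N at the ring), stays where left. It is a 128 mm aluminium platter, top 52 mm above the table, with an arm 26 mm wide that carries the pin's dark barrel (18 mm across, top 70 mm above the table) 92 mm from the axis, out along the base's x at 0
- pull_ring (a joint): Height of the pull ring with its pin above the fully home position, m: 0 when fully home in a notch, about 0.0075 when the pin's nose rides on the index ring's top, 0.0095 on the arc plate; stop at 0.015. A spring pushes it down, 4 N at 0 to 7.5 N at 0.015: let go over a notch it drops in by itself, let go elsewhere the nose rides on the ring as the holder turns
- ring_center (a point): Centre of the upright steel pull ring, 92 mm from the axis, 90.5 mm above the table when home. 35 mm outside, 19 inside, bar 8 mm thick; it lies in the plane through the swivel axis and turns only with the holder, so pinch it 8 mm wide from above by its upper half, fingers closing along the swing. x: outward from the axis; y: anticlockwise direction of swing; z up
- index_pin: Round-nosed steel pin, 8 mm thick, fixed under the pull ring, on its axis; origin at its lower tip, 28 mm above the table when home, 8 mm below the index ring's top. More than 20 N of contact force on it counts as forcing it
- circuit_board: Green circuit board, 60 x 85 mm, clamped in the holder by its short ends, centred on the swivel axis, top of its parts 79 mm above the table; must not be touched. Origin: centre of its underside
- side_cutter: Side cutters lying on the table, 52 x 154 x 13 mm, a bystander; origin at its middle on the table
- ipa_bottle: White plastic bottle with a blue nozzle, 52 mm across, 150 mm high, a bystander; origin at the middle of its underside
- solder_reel: Reel of solder wire standing on its flange, 78 x 73 x 50 mm, a bystander; origin under its middle
- tweezers: Dark tweezers lying on the table, 131 mm long, 10 mm high, a bystander; origin at its middle on the table

How it is judged:
On the way, in this order (a step that is already met when the one before it is completed fails the run):
1. the pin is drawn clear of its first notch (value of joint pull_ring above 0.007 m and value of joint board_holder below 0.12 rad), for 0.05 s.
2. the holder is swung off the first notch with the pin out (value of joint pull_ring above 0.006 m and value of joint board_holder above 0.15 rad), for 0.1 s.
At the end, for the whole second after the job is handed in: The pin is fully home (ring within 2 mm of its seated height) in the very next notch anticlockwise, that of the index plate (holder at 0.74 to 1.34 rad), and the holder is at rest; the bystanders are within 20 mm of where they were (value of joint board_holder between 0.74 and 1.34 rad and value of joint pull_ring below 0.002 m and velocity of joint board_holder between -0.05 and 0.05 rad/s and distance of each of side_cutter, ipa_bottle, solder_reel, tweezers from where it was at the start of the episode below 0.02 m); the robot touches nothing.
It fails at once if the index pin is forced: more than 20 N on it (contact force between index_pin and anything else above 20 N).
It fails at once if the circuit board is touched (contact force between circuit_board and the fingers above 2 N or contact force between circuit_board and the arm above 2 N).
It fails at once if a bystander is moved by more than 20 mm (distance of any of side_cutter, ipa_bottle, solder_reel, tweezers from where it was at the start of the episode above 0.02 m).
It also fails if it takes over 42 s, if anything falls off the work surface, if the arm or the gripper's body presses on something with over 40 N, if the wrist force passes 120 N, or if a joint passes its speed limit or range.

## Robot

A 6-joint arm with a two-finger parallel gripper is mounted at the origin on the work surface; the furniture and walls round the work are solid. World frame = base frame: x ahead of the robot, y to its left, z up, the work surface at z = 0. Lengths are in m, angles in rad, forces in N, time in s.
With the tool pointing down it reaches from about 0.375 to 0.9 m from the base axis. Payload 3.1 kg.
Tool frame: the origin (TCP) lies at the very end of the fingers, on their centre line; the grasp point (between the pads) lies 19 mm behind it; x points along the fingers, y is the direction in which the jaws open and shut, and the axes are right-handed (so a half turn about x gives the same grasp; the last joint's range is limited). The gripper opens to 85 mm and grips with 20 to 120 N. Pads are 22 mm wide; open, the fingers measure 114 mm over their backs; the gripper's body (76 mm by 85 mm) begins 54 mm behind the grasp point. The pads swing forward as they close: fully open they stand 13 mm farther back than shut.
Start: joints at [0.932, 0.527, 1.433, -0, 1.181, -0.178], TCP at [0.277, 0.56, 0.231] pointing down, gripper open.
Joint ranges: [-3.08, 3.08], [-0.75, 2.2], [0.22, 2.44], [-1.43, 4.57], [0, 2.65], [-2.85, 2.85]. Speed limits (rad/s): [2.79, 2.79, 3.14, 3.14, 3.14, 3.14].

## Interface

Orientations are given as a unit quaternion [x, y, z, w].
In Python, from station import sense, snapshot, camera_model, sign_off gives the robot as it stands.
- The arm moves only by the tool step_arm, never from a script. Its argument "increments" is one flat list of numbers, 5 for each row, row after row: the shift along the tool's x, y, z in units of 60 mm (1.0 is 60 mm), then the turn about the tool's x in units of 5 degrees (1.0 is 5 degrees), then the closure, from 0 (fully open) to 1 (shut). A call has exactly 5 rows; each row is the pose to reach, as a shift and turn from the pose measured when the call began, along the tool's axes at that moment; what a row does not reach only later rows make up. A row lasts 1/8 s, in which the tool goes at most 62.5 mm and 10.7 degrees, less where a joint would pass 70% of its speed; a pose out of reach is approached as far as the arm can. A call with a gripper value outside its range is refused whole. The fingers move at their own pace and stop on an object; "grip_force" is the grip in N (left out, the last holds). Time passes only in rows, so rows that repeat a pose let the fingers close, or fill a call up. It gives the time, the measured TCP pose, the force and the opening at its end, in the units of the state.
- sense(): the state, without advancing time (a new reading comes with each control period).
- snapshot(name): name is "scene" or "top" or "wrist"; returns the picture (420x560x3 uint8, blue, green, red); there is no depth.
- camera_model(name): a dict with "vertical_fov" (degrees; the focal length in pixels is half the picture's height over the tangent of half this angle, whatever the lens; pixels are square), "cx", "cy" (the principal point, pixels), "D" ([k1, k2, p1, p2, k3] as OpenCV has them; the pictures are not rectified), "R" (3x3) and "t" (3): a world point X has camera coordinates R X + t. Camera axes: x right, y down, z forward; pixel columns grow to the right and rows downward; lengths in m; the calibration is good to about 2 mm. A picture is of the moment at which its call begins: read the wrist's pose just before it. camera_model takes no time and is no camera call; for the wrist camera it gives the pose at the moment of the call.
- sign_off(): hands the job in, once; it reports no verdict.
The state is a dict: "t": time; "q": joint angles; "qd": joint speeds; "tau": joint torques, N m; "tcp_pos": TCP position; "tool_rot": TCP orientation; "force": force on the tool from outside, world axes, zero at the start; "ft_torque": the same for the moment, N m; "finger_gap": opening from 0.0 (shut) to 1.0 (fully open).
Only numpy, scipy, OpenCV 4.12 (cv2) and the standard library are available. Lean on these libraries where they do the work, as an engineer would, in place of code of your own. Each camera call takes 0.05 s, during which the arm holds its last target. There are 200 camera calls.

## Working session

There is one attempt and no reset: what is moved stays moved. The work goes in short steps, Python scripts to look and compute and a tool call to move; the robot and the scene stay as the last step left them, time stands still between calls to the robot, and variables do not carry over. Pictures are saved under pics/ and viewed, about 8 in all and at most 12, crops included, and the job is handed in when it is done.

Besides the shell and the picture viewer there is one more tool, called after "Emit:" as name(argument=value, ...), one argument or row to a line, values as JSON. step_arm: Moves the arm, as the interface text tells. Its arguments: {"type":"object","properties":{"increments":{"type":"array","items":{"type":"number"}},"grip_force":{"type":"number"}},"required":["increments"]}

```bash
mkdir -p pics
python3 - <<'E'
from station import sense, snapshot, camera_model
import cv2, numpy as np
for n in ("scene","top"):
    im=snapshot(n); cv2.imwrite(f"pics/{n}0.png",im)
    m=camera_model(n); print(n,{k:(np.round(v,4).tolist()) for k,v in m.items()})
s=sense(); print({k:np.round(v,3).tolist() for k,v in s.items()})
a=np.vstack([cv2.imread("pics/scene0.png"),cv2.imread("pics/top0.png")])
E
```

```text
scene {'vertical_fov': 47.4211, 'cx': 268.0554, 'cy': 212.6757, 'D': [-0.1456, 0.0, 0.0, 0.0, 0.0], 'R': [[0.6212, -0.7837, 0.001], [-0.5639, -0.4479, -0.6938], [0.5442, 0.4304, -0.7201]], 't': [-0.2601, 0.3219, 0.7]}
top {'vertical_fov': 47.7673, 'cx': 281.5085, 'cy': 199.9404, 'D': [-0.1639, 0.0, 0.0, 0.0, 0.0], 'R': [[-0.0155, -0.9998, 0.0137], [-0.9972, 0.0145, -0.0728], [0.0726, -0.0148, -0.9973]], 't': [0.0313, 0.4416, 1.0716]}
{'t': 0.1, 'q': [0.932, 0.528, 1.434, 0.0, 1.181, -0.178], 'qd': [-0.0, -0.003, -0.002, 0.001, 0.002, -0.0], 'tau': [-0.0, -44.33, -17.859, -0.0, 0.004, 0.0], 'tcp_pos': [0.277, 0.56, 0.23], 'tool_rot': [0.16, 0.689, -0.162, 0.688], 'force': [0.093, -0.158, 0.372], 'ft_torque': [-0.04, 0.003, 0.057], 'finger_gap': 0.998}
```

View pics/top0.png

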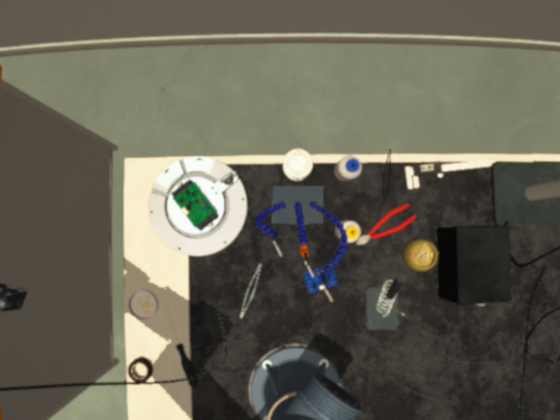

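View pics/scene0.png

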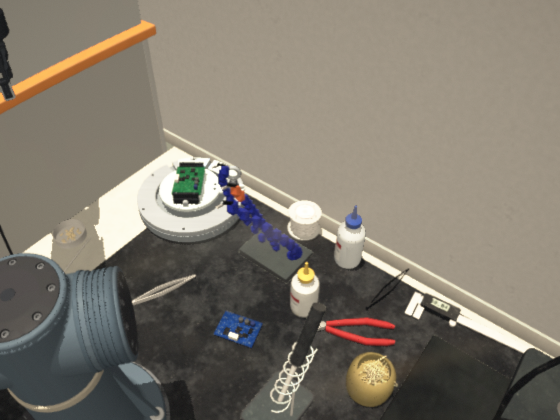

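The top picture shows the swivel foot at about (198,206), with the pin arm and ring at about (232,180). It points right and up in the picture, so anticlockwise leads toward the back wall. In the scene picture, blue flex arms hide part of the pin at (235,185).

```bash
cat > h.py <<'E'
import numpy as np, cv2
from station import sense, snapshot, camera_model
from scipy.spatial.transform import Rotation as Ro
def KD(m,h=420):
    f=h/2/np.tan(np.radians(m["vertical_fov"]/2))
    return np.array([[f,0,m["cx"]],[0,f,m["cy"]],[0,0,1.]]),np.array(m["D"],float)
def back(m,uv,z):
    K,D=KD(m); R=np.array(m["R"]);t=np.array(m["t"])
    p=cv2.undistortPoints(np.array(uv,float).reshape(-1,1,2),K,D)[:,0]
    d=np.c_[p,np.ones(len(p))]@R; c=-R.T@t
    return c+d*((z-c[2])/d[:,2])[:,None]
def proj(m,X):
    K,D=KD(m); R=np.array(m["R"])
    return cv2.projectPoints(np.array(X,float).reshape(-1,1,3),cv2.Rodrigues(R)[0],np.array(m["t"],float),K,D)[0][:,0]
E
python3 - <<'E'
from h import *
m=camera_model("top"); im=cv2.imread("pics/top0.png")
print(back(m,[[198,206],[149,206],[247,206],[198,157],[198,255]],0.036).round(3))
print("ring",back(m,[[232,180]],0.09).round(3), "third hand", back(m,[[260,220],[300,205],[320,185],[345,167],[298,165]],0.06).round(3))
cv2.imwrite("pics/topc.png",cv2.resize(im[140:270,130:300],None,fx=4.6,fy=4.6,interpolation=cv2.INTER_CUBIC))
E
```

```text
[[0.43  0.213 0.036]
 [0.431 0.326 0.036]
 [0.428 0.103 0.036]
 [0.541 0.213 0.036]
 [0.32  0.214 0.036]]
ring [[0.481 0.131 0.09 ]] third hand [[ 0.395  0.073  0.06 ]
 [ 0.427 -0.015  0.06 ]
 [ 0.471 -0.06   0.06 ]
 [ 0.51  -0.117  0.06 ]
 [ 0.516 -0.012  0.06 ]]
```

View pics/topc.png

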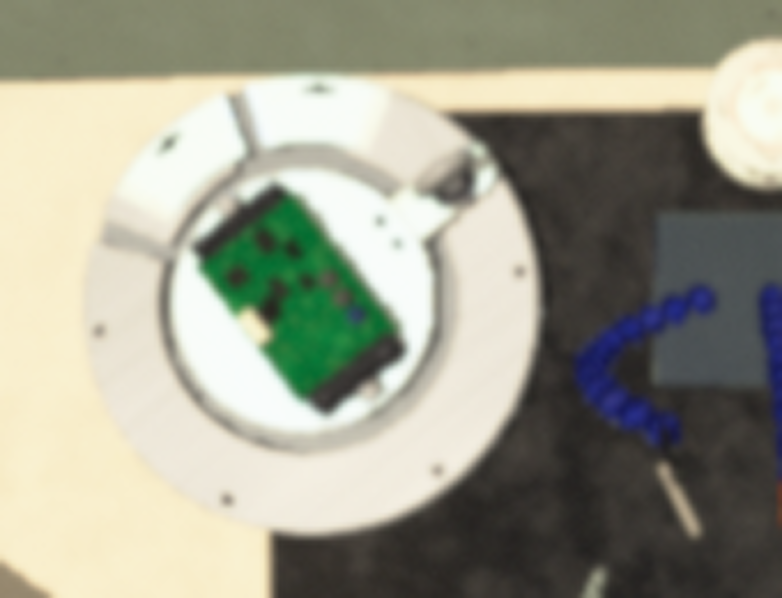

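The enlarged crop shows the pale clamped plate from about (385,120) to (110,225). Its dark radial slot is at about (240,125), and the barrel is at about (460,180). I'll work out the angles.

Run:
```python
from h import *
m=camera_model("top"); im=cv2.imread("pics/top0.png")
c=lambda p:np.array(p,float)/4.6+[130,140]
R=np.array(m["R"]);print("cam",-R.T@np.array(m["t"]))
rim=back(m,[c(p) for p in [(85,305),(541,305),(313,75),(313,535)]],0.034)
print(rim.round(4)); ctr=np.array([(rim[2,0]+rim[3,0])/2,(rim[0,1]+rim[1,1])/2]); print("ctr",ctr)
# platter centre at z=.052 from crop edges
pl=back(m,[c(p) for p in [(170,305),(437,305),(303,170),(303,435)]],0.052);print(pl.round(4))
for n,p,z in [("slot",(240,125),.038),("slot out",(234,97),.038),("slot in",(249,152),.038),("barrel",(460,182),.07),("ring",(478,165),.1),("plateR",(385,120),.038),("plateL",(135,235),.037)]:
    X=back(m,[c(p)],z)[0]; d=X[:2]-ctr; print(n,X.round(4),np.hypot(*d).round(4),np.degrees(np.arctan2(d[1],d[0])).round(1))
```

```text
cam [0.36315514 0.04077699 1.10037394]
[[0.4306 0.3276 0.034 ]
 [0.4275 0.1015 0.034 ]
 [0.5432 0.2136 0.034 ]
 [0.3165 0.2144 0.034 ]]
ctr [0.42986687 0.21455546]
[[0.4289 0.2807 0.052 ]
 [0.4271 0.1506 0.052 ]
 [0.4936 0.2155 0.052 ]
 [0.3654 0.2159 0.052 ]]
slot [0.5183 0.2493 0.038 ] 0.095 21.4
slot out [0.5323 0.2523 0.038 ] 0.1092 20.2
slot in [0.5048 0.2447 0.038 ] 0.0807 21.9
barrel [0.4844 0.1374 0.07  ] 0.0945 -54.7
ring [0.4887 0.1262 0.1   ] 0.1061 -56.3
plateR [0.5195 0.1772 0.038 ] 0.0971 -22.6
plateL [0.4647 0.3018 0.037 ] 0.0939 68.2
```

Run:
```python
from h import *
m=camera_model("top"); s=camera_model("scene")
Rs=np.array(s["R"]);print("scenecam",-Rs.T@np.array(s["t"]))
for z in (0,0.03): 
  print("top row157",back(m,[[182,157],[300,155],[450,152],[118,158],[118,300]],z).round(3).tolist())
  print("scene kerb",back(s,[[165,130],[165,140],[300,205],[400,268],[500,318]],z).round(3).tolist())
# wall top height if at x=.56
K,D=KD(m);R=np.array(m["R"]);C=-R.T@np.array(m["t"])
p=cv2.undistortPoints(np.array([[[200.,43.]]]),K,D)[0,0];d=R.T@np.r_[p,1]
for xw in(.55,.57,.6): print(xw,(C+d*(xw-C[0])/d[0]).round(3))
cv2.imwrite("pics/scc.png",cv2.resize(cv2.imread("pics/scene0.png")[110:270,120:330],None,fx=3.7,fy=3.7,interpolation=cv2.INTER_CUBIC))
```

```text
scenecam [-0.03776491 -0.36097369  0.7277098 ]
top row157 [[0.548, 0.257, 0.0], [0.548, -0.021, 0.0], [0.553, -0.384, 0.0], [0.549, 0.412, 0.0], [0.213, 0.412, 0.0]]
scene kerb [[0.579, 0.465, 0.0], [0.55, 0.433, -0.0], [0.573, 0.034, 0.0], [0.554, -0.217, 0.0], [0.566, -0.42, 0.0]]
top row157 [[0.543, 0.251, 0.03], [0.543, -0.019, 0.03], [0.548, -0.372, 0.03], [0.544, 0.402, 0.03], [0.218, 0.402, 0.03]]
scene kerb [[0.553, 0.431, 0.03], [0.525, 0.401, 0.03], [0.548, 0.018, 0.03], [0.53, -0.223, 0.03], [0.541, -0.417, 0.03]]
0.55 [0.55  0.111 0.66 ]
0.57 [0.57  0.119 0.613]
0.6 [0.6   0.13  0.542]
```

View pics/scc.png

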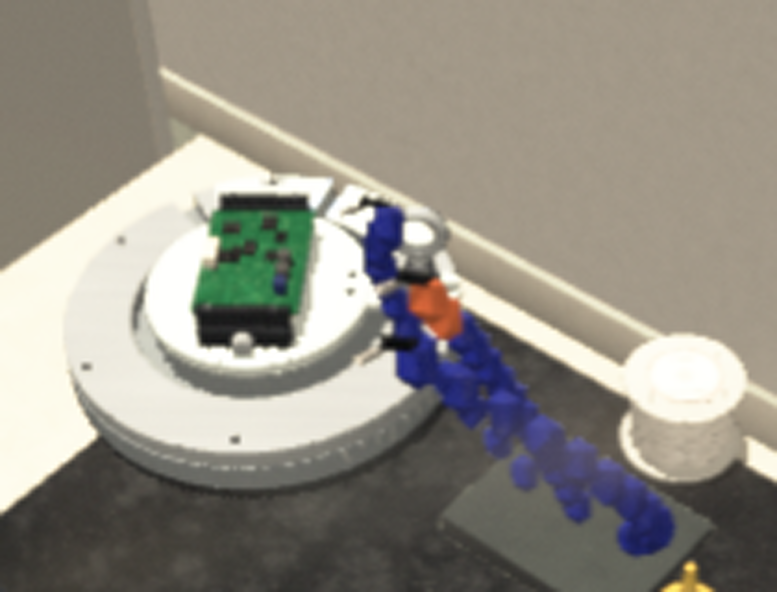

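The scene crop shows a third hand's blue arms standing up in front of the pin, with an orange clip at crop (435,310). A greenish floor strip lies beyond the bench edge, so the back wall is set back from it. I'll triangulate the height of the third hand.

Run:
```python
from h import *
m=camera_model("top"); s=camera_model("scene")
def ray(m,uv):
    K,D=KD(m);R=np.array(m["R"]);p=cv2.undistortPoints(np.array([[uv]],float),K,D)[0,0]
    d=R.T@np.r_[p,1];return -R.T@np.array(m["t"]),d/np.linalg.norm(d)
def tri(a,b):
    (p,d),(q,e)=ray(m,a),ray(s,b)
    st=np.linalg.lstsq(np.c_[d,-e],q-p,rcond=None)[0]
    A,B=p+d*st[0],q+e*st[1];return ((A+B)/2).round(3),np.linalg.norm(A-B).round(3)
c=lambda x,y:(120+x/3.7,110+y/3.7)
print("orange",tri((304,250),c(435,310)))
for n,t in [("a1tip",(281,255)),("a1bend",(260,222)),("a3blue board",(320,282))]:
  for k,b in [("clipL",c(365,358)),("clipT",c(360,205)),("blueTop",c(385,220)),("blueLow",c(415,370)),("board",(238,330))]: print(n,k,*tri(t,b))
print("bench", proj(s,[[.548,.4,0],[.548,.2,0],[.548,0,0],[.548,-.2,0]]).round(0).tolist())
# possible radius of pull ring: predicted proj into scene
a=np.radians(-54.7);print(proj(s,[[.43+.092*np.cos(a),.2145+.092*np.sin(a),z] for z in (.07,.0905,.108)]).round(1).tolist())
```

```text
orange (array([ 0.334, -0.011,  0.24 ]), np.float64(0.002))
a1tip clipL [0.326 0.028 0.194] 0.005
a1tip clipT [0.33  0.028 0.276] 0.007
a1tip blueTop [0.333 0.025 0.268] 0.016
a1tip blueLow [0.332 0.021 0.186] 0.026
a1tip board [ 0.317  0.016 -0.161] 0.025
a1bend clipL [0.384 0.076 0.119] 0.015
a1bend clipT [0.383 0.072 0.219] 0.01
a1bend blueTop [0.387 0.068 0.208] 0.0
a1bend blueLow [0.393 0.068 0.107] 0.009
a1bend board [ 0.403  0.085 -0.35 ] 0.001
a3blue board clipL [ 0.276 -0.033  0.273] 0.008
a3blue board clipT [ 0.284 -0.028  0.338] 0.005
a3blue board blueTop [ 0.286 -0.032  0.331] 0.003
a3blue board blueLow [ 0.282 -0.04   0.266] 0.01
a3blue board board [ 0.254 -0.062  0.01 ] 0.005
bench [[174.0, 145.0], [234.0, 179.0], [306.0, 219.0], [391.0, 266.0]]
[[234.1, 182.5], [233.6, 174.9], [233.1, 168.3]]
```

```bash
cat >> h.py <<'E'
def axes():
    s=sense(); R=Ro.from_quat(s["tool_rot"]).as_matrix(); return s,R
def go(target,ydir_deg=None):
    s,R=axes(); d=R.T@(np.array(target)-s["tcp_pos"])/0.06
    out=[*d.round(3)]
    yaw=np.degrees(np.arctan2(R[1,1],R[0,1]))
    if ydir_deg is not None:
        e=(ydir_deg-yaw+90)%180-90      # jaw symmetric
        out+=[round(-e/5,2)]            # tool x points down
    print("t",s["t"],"tcp",s["tcp_pos"].round(4) if hasattr(s["tcp_pos"],"round") else s["tcp_pos"],"yawy",yaw.round(2),"q6",round(s["q"][5],2),"F",np.round(s["force"],1),"gap",round(s["finger_gap"],3),"units",out)
E
python3 - <<'E'
from h import *
s,R=axes();print(R.round(3))
go([.45,.22,.28],35)
go([.4829,.1391,.2],35)
E
```

```text
[[-0.001  0.444  0.896]
 [-0.002  0.896 -0.444]
 [-1.    -0.002 -0.   ]]
t 0.1 tcp [0.2769 0.5596 0.2304] yawy 63.65 q6 -0.18 F [ 0.1 -0.2  0.4] gap 0.998 units [np.float64(-0.821), np.float64(-3.793), np.float64(5.096), np.float64(5.73)]
t 0.1 tcp [0.2769 0.5596 0.2304] yawy 63.65 q6 -0.18 F [ 0.1 -0.2  0.4] gap 0.998 units [np.float64(0.514), np.float64(-4.756), np.float64(6.186), np.float64(5.73)]
```

Emit:
step_arm(
  increments=[-0.4,-0.5,0.7,1,0.3,-0.8,-1.0,1.35,2,0.3,-0.8,-1.55,2.1,3,0.3,-0.8,-2.1,2.85,4,0.3,-0.8,-2.65,3.55,5,0.3],
)

```text
t: 0.72
tcp_pos: [0.3978, 0.3209, 0.2785]
tool_rot: [0.306, 0.637, -0.308, 0.637]
force: [0.3, 1.1, -0.3]
finger_gap: 0.697
```

Run:
```python
from h import *
go([.45,.20,.28],35)
```

```text
t 0.725 tcp [0.3978 0.3209 0.2785] yawy 38.5 q6 -0.21 F [ 0.3  1.1 -0.3] gap 0.697 units [np.float64(-0.023), np.float64(-0.574), np.float64(2.119), np.float64(0.7)]
```

Emit:
step_arm(
  increments=[0,-0.25,0.8,0.7,0.3,0,-0.45,1.6,0.7,0.3,0,-0.57,2.12,0.7,0.3,0,-0.57,2.12,0.7,0.3,0,-0.57,2.12,0.7,0.3],
)

```text
t: 1.35
tcp_pos: [0.4496, 0.2005, 0.2784]
tool_rot: [0.326, 0.628, -0.327, 0.627]
force: [-0.3, 0.8, -0.4]
finger_gap: 0.7
```

Run:
```python
from h import *
m=camera_model("wrist"); cv2.imwrite("pics/w1.png",snapshot("wrist"))
np.set_printoptions(suppress=True)
go([.4829,.1391,.2],35)
print({k:np.round(v,4).tolist() for k,v in m.items()}); R=np.array(m["R"]); print("cam",-R.T@np.array(m["t"]))
im=cv2.imread("pics/w1.png")
a=np.radians(-54.7)
```

```text
t 1.4 tcp [0.4495 0.2009 0.2784] yawy 35.04 q6 -0.42 F [-1.1  0.3 -0.1] gap 0.704 units [np.float64(1.307), np.float64(-0.131), np.float64(1.163), np.float64(0.01)]
{'vertical_fov': 63.8592, 'cx': 281.6925, 'cy': 207.6489, 'D': [-0.0839, 0.0, 0.0, 0.0, 0.0], 'R': [[0.8185, 0.5745, -0.0026], [0.5506, -0.7832, 0.2889], [0.164, -0.2379, -0.9573]], 't': [-0.4818, -0.1415, 0.3975]}
cam [0.40713797 0.26050959 0.42021457]
```

View pics/w1.png

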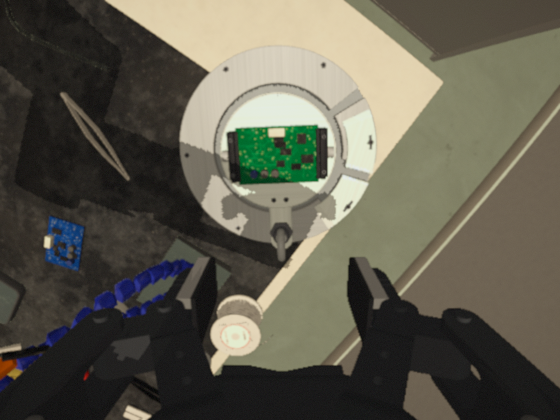

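The wrist view shows the ring edge-on at about (283,240), the barrel above it, the slot near (355,176), and the wall well beyond the bench. I'll enlarge the holder area for accuracy.

Run:
```python
import cv2
im=cv2.imread("pics/w1.png")
cv2.imwrite("pics/w1c.png",cv2.resize(im[125:275,200:400],None,fx=4,fy=4,interpolation=cv2.INTER_CUBIC))
```

```text
(no output)
```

View pics/w1c.png

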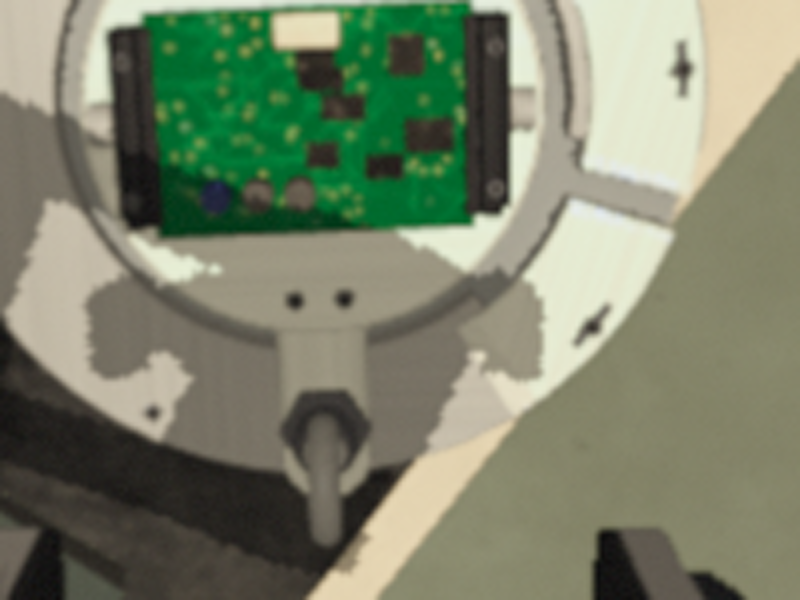

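Run:
```python
from h import *
np.set_printoptions(suppress=True)
m=camera_model("wrist"); im=cv2.imread("pics/w1.png")
c=lambda p:np.array(p,float)/4+[200,125]
# rim points of index ring outer edge (full image px)
rim=np.array([[279,45],[180,143],[375,160],[240,240],[345,220],[225,62],[360,105]],float)
X=back(m,rim,0.036)[:,:2]
from scipy.optimize import least_squares
r=least_squares(lambda p:np.hypot(*(X-p[:2]).T)-p[2],[.43,.214,.114]);print("rimfit",r.x.round(4),(r.fun*1e3).round(1))
for ctr in (r.x[:2],np.array([.4299,.2146])):
  for n,p,z in [("slot",(625,195),.038),("slot in",(580,183),.038),("slot out",(675,208),.038),("screws",(320,300),.052),("barrel",(326,428),.07),("ringtop",(325,520),.108),("plateR",(490,385),.037)]:
    x=back(m,[c(p)],z)[0]; d=x[:2]-ctr; print(n,x.round(4),np.hypot(*d).round(4),np.degrees(np.arctan2(d[1],d[0])).round(1))
```

```text
rimfit [0.4313 0.2132 0.113 ] [ 3.9 -2.9  1.   0.8  1.3  0.8 -4.9]
slot [0.5194 0.2489 0.038 ] 0.0951 22.1
slot in [0.5066 0.2441 0.038 ] 0.0814 22.3
slot out [0.5337 0.2544 0.038 ] 0.1104 21.9
screws [0.4634 0.1757 0.052 ] 0.0494 -49.5
barrel [0.4831 0.1506 0.07  ] 0.0813 -50.4
ringtop [0.489 0.142 0.108] 0.0916 -51.0
plateR [0.5227 0.1799 0.037 ] 0.0973 -20.0
slot [0.5194 0.2489 0.038 ] 0.0959 21.0
slot in [0.5066 0.2441 0.038 ] 0.0822 21.0
slot out [0.5337 0.2544 0.038 ] 0.1112 21.0
screws [0.4634 0.1757 0.052 ] 0.0514 -49.3
barrel [0.4831 0.1506 0.07  ] 0.0833 -50.2
ringtop [0.489 0.142 0.108] 0.0936 -50.8
plateR [0.5227 0.1799 0.037 ] 0.0991 -20.5
```

The ring and pin sit at a bearing of about -50.5° and the slot at about 21.5°, so the swing is about 72°. I'll move above the ring with the jaw axis at 39.5°.

Run:
```python
from h import *
go([.489,.143,.16],39.5)
```

```text
t 1.4 tcp [0.4495 0.2009 0.2784] yawy 35.04 q6 -0.42 F [-1.1  0.3 -0.1] gap 0.704 units [np.float64(1.973), np.float64(-0.009), np.float64(1.168), np.float64(-0.89)]
```

Emit:
step_arm(
  increments=[0.4,0,0.6,-0.45,0.5,0.9,0,1.17,-0.89,0.5,1.5,0,1.17,-0.89,0.5,1.97,-0.01,1.17,-0.89,0.5,1.97,-0.01,1.17,-0.89,0.5],
)

```text
t: 2.02
tcp_pos: [0.4868, 0.1438, 0.1584]
tool_rot: [0.299, 0.642, -0.303, 0.637]
force: [-1.0, -0.6, 0.0]
finger_gap: 0.499
```

Run:
```python
from h import *
m=camera_model("wrist"); im=snapshot("wrist"); cv2.imwrite("pics/w2.png",im)
go([.489,.143,.085],39.5)
s,R=axes()
t=s["tcp_pos"]
print("tcp proj",proj(m,[t]).round(1).tolist())
c=np.array([.489,.143]);r=np.array([np.cos(np.radians(-50.5)),np.sin(np.radians(-50.5))])
print("pred ring", proj(m,[[*(c+r*a),z] for a,z in((0,.108),(0,.073),(.0175,.0905),(-.0175,.0905))]).round(1).tolist())
```

```text
t 2.075 tcp [0.4882 0.1439 0.1598] yawy 39.59 q6 -0.62 F [ 0.2 -0.5  1. ] gap 0.501 units [np.float64(1.246), np.float64(0.006), np.float64(0.022), np.float64(0.02)]
tcp proj [[285.4, 273.7]]
pred ring [[285.2, 235.5], [285.0, 217.5], [284.9, 250.2], [285.2, 200.3]]
```

View pics/w2.png

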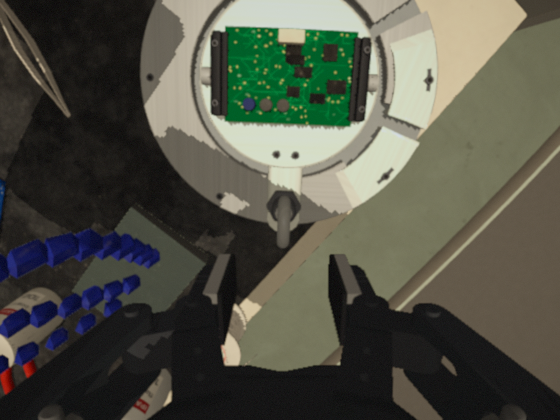

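The picture shows the ring edge-on at columns about 283–284, rows 195–247. That is midway between the fingers (inner faces at about 237 and 330), and the yaw is aligned. I'll go down and close to a narrow gap without pinching.

Emit:
step_arm(
  increments=[0.45,0,0,0,0.5,0.9,0,0,0,0.5,1.33,0,0,0,0.6,1.33,0,0,0,0.7,1.33,0,0,0,0.7],
)

```text
t: 2.7
tcp_pos: [0.4891, 0.1443, 0.0815]
tool_rot: [0.3, 0.64, -0.301, 0.64]
force: [0.8, -0.1, -0.0]
finger_gap: 0.296
```

Run:
```python
from h import *
im=snapshot("wrist"); cv2.imwrite("pics/w3.png",cv2.resize(im[150:400,160:410],None,fx=2.4,fy=2.4,interpolation=cv2.INTER_CUBIC))
go([.489,.143,.08],39.5)
```

```text
t 2.75 tcp [0.4892 0.1442 0.0816] yawy 39.62 q6 -0.62 F [ 0.1 -0.7  0.2] gap 0.3 units [np.float64(0.027), np.float64(-0.015), np.float64(0.013), np.float64(0.02)]
```

View pics/w3.png

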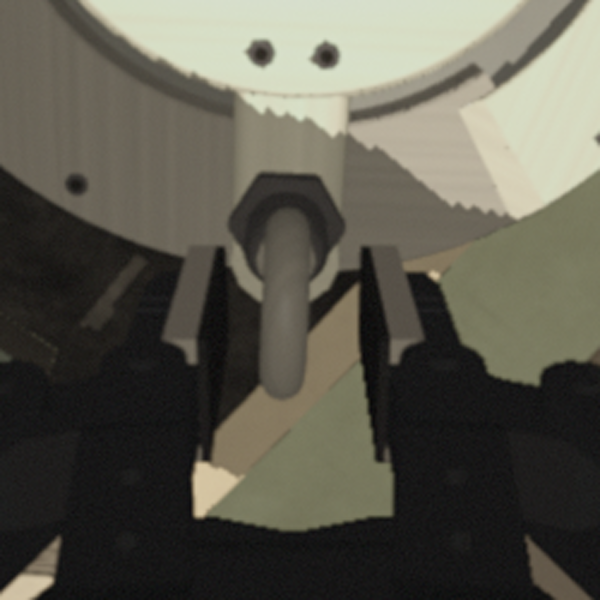

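The close view shows the pads' inner faces symmetric about column 294, with the ring at about 284, or roughly 1.7 mm to the -y side. I'll shift over and close to a narrow gap first.

Emit:
step_arm(
  increments=[0.02,-0.03,0,0,0.7,0.02,-0.03,0,0,0.8,0.02,-0.03,0,0,0.85,0.02,-0.03,0,0,0.85,0.02,-0.03,0,0,0.85],
  grip_force=20,
)

```text
t: 3.38
tcp_pos: [0.4878, 0.143, 0.0803]
tool_rot: [0.3, 0.64, -0.302, 0.64]
force: [1.1, -0.3, 0.5]
finger_gap: 0.148
```

Run:
```python
from h import *
im=snapshot("wrist"); cv2.imwrite("pics/w4.png",cv2.resize(im[220:350,230:350],None,fx=4.5,fy=4.5,interpolation=cv2.INTER_CUBIC))
go([.489,.143,.08],39.5)
```

```text
t 3.425 tcp [0.4878 0.143  0.0803] yawy 39.62 q6 -0.62 F [ 0.  -0.4 -0.4] gap 0.151 units [np.float64(0.005), np.float64(0.016), np.float64(0.013), np.float64(0.02)]
```

View pics/w4.png

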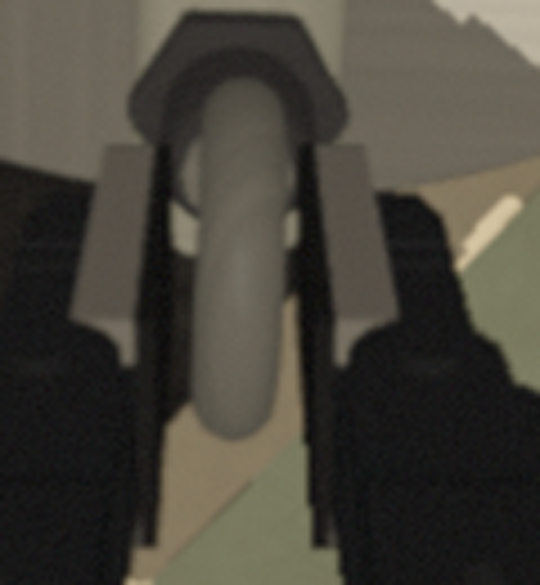

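Now the ring is within 0.5 mm of the pads' mid-line and turned about 1.5° from the jaws. I'll trim that, pinch gently and check the force.

Emit:
step_arm(
  increments=[0,0.005,0,0.3,0.85,0,0.005,0,0.3,0.88,0,0.005,0,0.3,0.92,0,0.005,0,0.3,0.95,0,0.005,0,0.3,0.97],
  grip_force=20,
)

```text
t: 4.05
tcp_pos: [0.4882, 0.1433, 0.0803]
tool_rot: [0.309, 0.636, -0.31, 0.636]
force: [0.8, 1.0, -0.4]
finger_gap: 0.085
```

Run:
```python
from h import *
go([.489,.143,.08],39.5); print(np.round(sense()["ft_torque"],2))
```

```text
t 4.05 tcp [0.4882 0.1433 0.0803] yawy 38.1 q6 -0.6 F [ 0.8  1.  -0.4] gap 0.085 units [np.float64(0.005), np.float64(0.008), np.float64(0.013), np.float64(-0.28)]
[ 0.05 -0.03 -0.19]
```

Emit:
step_arm(
  increments=[0,0,0,0,1,-0.05,0,0,0,1,-0.1,0,0,0,1,-0.15,0,0,0,1,-0.2,0,0,0,1],
  grip_force=45,
)

```text
t: 4.68
tcp_pos: [0.4881, 0.1434, 0.0922]
tool_rot: [0.309, 0.636, -0.31, 0.636]
force: [1.0, 1.6, -7.9]
finger_gap: 0.081
```

Run:
```python
from h import *
go([.489,.143,.08],39.5); print(np.round(sense()["ft_torque"],2))
```

```text
t 4.675 tcp [0.4881 0.1434 0.0922] yawy 38.09 q6 -0.6 F [ 1.   1.6 -7.9] gap 0.081 units [np.float64(0.204), np.float64(0.008), np.float64(0.015), np.float64(-0.28)]
[ 0.25 -0.24 -0.14]
```

```bash
cat >> h.py <<'E'
CTR=np.array([.4305,.2137])
def arc(total,n=5,ctr=CTR,dz=0.):
    s,R=axes(); p=np.array(s["tcp_pos"]); v=p[:2]-ctr
    print("t",round(s["t"],2),"tcp",p.round(4),"bearing",np.degrees(np.arctan2(v[1],v[0])).round(2),"r",np.hypot(*v).round(4),"yawy",np.degrees(np.arctan2(R[1,1],R[0,1])).round(2),"gap",round(s["finger_gap"],3))
    b=np.arctan2(v[1],v[0]);er=np.r_[np.cos(b),np.sin(b),0];et=np.r_[-np.sin(b),np.cos(b),0];F=np.array(s["force"]);print("F rad/tan/z",np.round([F@er,F@et,F[2]],1),"T",np.round(s["ft_torque"],2))
    for k in range(1,n+1):
        a=np.radians(total*k/n);c,q=np.cos(a),np.sin(a)
        w=ctr+np.array([[c,-q],[q,c]])@v
        d=R.T@np.r_[w-p[:2],dz*k/n]/.06
        print([*d.round(3).tolist(),round(-total*k/n/5,2)])
E
python3 -c "
from h import *
arc(15)"
```

```text
t 4.67 tcp [0.4881 0.1434 0.0922] bearing -50.69 r 0.0909 yawy 38.09 gap 0.081
F rad/tan/z [-0.6  1.8 -7.9] T [ 0.25 -0.24 -0.14]
[-0.0, 0.079, -0.004, -0.6]
[-0.0, 0.158, -0.012, -1.2]
[-0.0, 0.236, -0.024, -1.8]
[-0.0, 0.314, -0.04, -2.4]
[-0.001, 0.391, -0.06, -3.0]
```

Emit:
step_arm(
  increments=[0,0.08,-0.004,-0.6,1,0,0.158,-0.012,-1.2,1,0,0.236,-0.024,-1.8,1,0,0.314,-0.04,-2.4,1,0,0.391,-0.06,-3.0,1],
)

```text
t: 5.3
tcp_pos: [0.5052, 0.1604, 0.0923]
tool_rot: [0.223, 0.671, -0.224, 0.671]
force: [2.9, 0.1, -7.9]
finger_gap: 0.078
```

```bash
python3 -c "
from h import *
arc(25)"
```

```text
t 5.3 tcp [0.5052 0.1604 0.0923] bearing -35.49 r 0.0917 yawy 53.17 gap 0.078
F rad/tan/z [ 2.3  1.8 -7.9] T [-0.11 -0.44 -0.3 ]
[-0.0, 0.133, -0.009, -1.0]
[-0.0, 0.265, -0.029, -2.0]
[-0.0, 0.394, -0.061, -3.0]
[-0.0, 0.521, -0.104, -4.0]
[-0.001, 0.643, -0.158, -5.0]
```

Emit:
step_arm(
  increments=[0,0.133,-0.009,-1,1,0,0.265,-0.029,-2,1,0,0.394,-0.061,-3,1,0,0.521,-0.104,-4,1,0,0.643,-0.158,-5,1],
)

```text
t: 5.92
tcp_pos: [0.5226, 0.1972, 0.0925]
tool_rot: [0.072, 0.702, -0.072, 0.705]
force: [5.3, 2.1, -8.1]
finger_gap: 0.081
```

```bash
python3 -c "
from h import *
arc(22)"
```

```text
t 5.92 tcp [0.5226 0.1972 0.0925] bearing -10.14 r 0.0936 yawy 78.28 gap 0.081
F rad/tan/z [ 4.8  3.  -8.1] T [ 0.01 -0.67 -0.38]
[-0.0, 0.119, -0.008, -0.88]
[-0.0, 0.238, -0.025, -1.76]
[-0.0, 0.355, -0.051, -2.64]
[-0.0, 0.469, -0.086, -3.52]
[-0.001, 0.581, -0.13, -4.4]
```

```bash
sed -i 's/^CTR=.*/CTR=np.array([.433,.2142])/' h.py; python3 -c "
from h import *
arc(22)"
```

```text
t 5.92 tcp [0.5226 0.1972 0.0925] bearing -10.73 r 0.0912 yawy 78.28 gap 0.081
F rad/tan/z [ 4.8  3.1 -8.1] T [ 0.01 -0.67 -0.38]
[-0.0, 0.116, -0.006, -0.88]
[-0.0, 0.232, -0.022, -1.76]
[-0.0, 0.346, -0.046, -2.64]
[-0.0, 0.458, -0.079, -3.52]
[-0.001, 0.567, -0.12, -4.4]
```

Emit:
step_arm(
  increments=[0,0.117,0.0,-0.9,1,0,0.232,-0.012,-1.8,1,0,0.346,-0.034,-2.65,1,0,0.458,-0.065,-3.5,1,0,0.567,-0.105,-4.4,1],
)

```text
t: 6.55
tcp_pos: [0.5238, 0.2326, 0.0923]
tool_rot: [-0.064, 0.702, 0.064, 0.706]
force: [3.3, 4.8, -7.9]
finger_gap: 0.076
```

```bash
python3 -c "
from h import *
m=camera_model('wrist'); im=snapshot('wrist')
arc(5)
cv2.imwrite('pics/w5.png',cv2.resize(im[100:340,170:490],None,fx=2.4,fy=2.4,interpolation=cv2.INTER_CUBIC))
"
```

```text
t 6.6 tcp [0.5237 0.2335 0.0924] bearing 11.99 r 0.0927 yawy 100.49 gap 0.084
F rad/tan/z [ 4.1  4.6 -8.2] T [ 0.5  -0.39 -0.28]
[-0.0, 0.027, -0.001, -0.2]
[-0.0, 0.054, -0.002, -0.4]
[-0.0, 0.081, -0.004, -0.6]
[-0.0, 0.108, -0.007, -0.8]
[-0.0, 0.135, -0.009, -1.0]
```

View pics/w5.png

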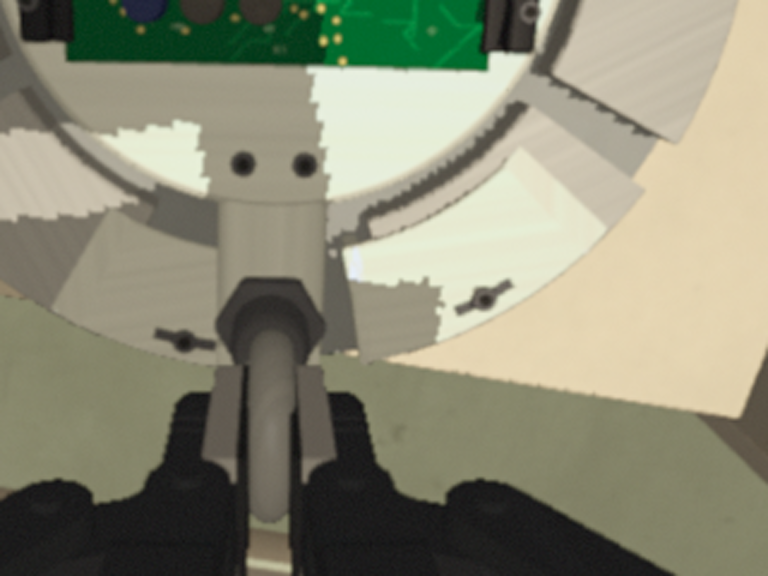

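The picture shows the pin arm just short of the slot. The slot's far edge runs from (345,248) to (362,358) and the arm's centre line is at column 272. I'll work out the remaining angle.

```bash
python3 -c "
from h import *
m=camera_model('wrist')
c=lambda p:np.array(p)/2.4+[170,100]
for n,p,z in [('edge in',(345,250),.038),('edge mid',(353,300),.038),('edge out',(361,355),.038),('screws',(274,164),.052),('nut',(271,325),.068),('armL',(219,240),.052),('armR',(327,240),.052),('ringouter',(268,510),.095),('ringinner',(271,350),.102)]:
    X=back(m,[c(p)],z)[0]; d=X[:2]-CTR; print(n,X.round(4),np.hypot(*d).round(4),np.degrees(np.arctan2(d[1],d[0])).round(2))
arc(5)
"
```

```text
edge in [0.5035 0.2492 0.038 ] 0.0787 26.41
edge mid [0.5163 0.2541 0.038 ] 0.0923 25.59
edge out [0.5309 0.2595 0.038 ] 0.1079 24.81
screws [0.4827 0.2269 0.052 ] 0.0513 14.37
nut [0.5151 0.2323 0.068 ] 0.0841 12.41
armL [0.5027 0.2176 0.052 ] 0.0698 2.82
armR [0.4981 0.2424 0.052 ] 0.0709 23.46
ringouter [0.5439 0.237  0.095 ] 0.1132 11.61
ringinner [0.5064 0.2305 0.102 ] 0.0752 12.54
t 6.6 tcp [0.5237 0.2335 0.0924] bearing 11.99 r 0.0927 yawy 100.49 gap 0.084
F rad/tan/z [ 4.1  4.6 -8.2] T [ 0.5  -0.39 -0.28]
[-0.0, 0.027, -0.001, -0.2]
[-0.0, 0.054, -0.002, -0.4]
[-0.0, 0.081, -0.004, -0.6]
[-0.0, 0.108, -0.007, -0.8]
[-0.0, 0.135, -0.009, -1.0]
```

The slot centre is about 9.8° ahead. I'll swing 4° more, then lower until the nose rests lightly on the plate.

Emit:
step_arm(
  increments=[0,0.03,0.005,-0.2,1,0,0.06,0.01,-0.4,1,0,0.09,0.01,-0.6,1,0,0.11,0.01,-0.8,1,0.02,0.11,0.01,-0.8,1],
)

```text
t: 7.22
tcp_pos: [0.5224, 0.2402, 0.091]
tool_rot: [-0.089, 0.7, 0.089, 0.703]
force: [-0.0, 2.4, -6.3]
finger_gap: 0.079
```

Emit:
step_arm(
  increments=[0.005,0,0,0,1,0.01,0,0,0,1,0.015,0,0,0,1,0.02,0,0,0,1,0.02,0,0,0,1],
)

```text
t: 7.85
tcp_pos: [0.5224, 0.2402, 0.0901]
tool_rot: [-0.089, 0.7, 0.089, 0.703]
force: [-1.2, 1.7, -4.6]
finger_gap: 0.078
```

```bash
python3 -c "
from h import *
arc(3)"
```

```text
t 7.85 tcp [0.5224 0.2402 0.0901] bearing 16.19 r 0.0931 yawy 104.5 gap 0.078
F rad/tan/z [-0.7  2.  -4.6] T [ 0.27  0.08 -0.22]
[-0.0, 0.016, -0.001, -0.12]
[-0.0, 0.032, -0.001, -0.24]
[-0.0, 0.049, -0.002, -0.36]
[-0.0, 0.065, -0.003, -0.48]
[-0.0, 0.081, -0.005, -0.6]
```

Fz dropped from -8 to -4.6 N, so the nose is now resting lightly on the plate. I'll swing slowly and feel for the slot.

Emit:
step_arm(
  increments=[0.005,0.016,0,-0.12,1,0.005,0.032,0,-0.24,1,0.005,0.049,0,-0.36,1,0.005,0.065,0,-0.48,1,0.005,0.081,-0.003,-0.6,1],
)

```text
t: 8.48
tcp_pos: [0.5211, 0.2449, 0.0895]
tool_rot: [-0.108, 0.697, 0.108, 0.7]
force: [1.3, 2.5, -6.1]
finger_gap: 0.077
```

```bash
python3 -c "
from h import *
arc(1.5)"
```

```text
t 8.47 tcp [0.5211 0.2449 0.0895] bearing 19.22 r 0.0933 yawy 107.54 gap 0.077
F rad/tan/z [ 2.   2.  -6.1] T [ 0.2  -0.05 -0.28]
[-0.0, 0.008, -0.0, -0.06]
[-0.0, 0.016, -0.001, -0.12]
[-0.0, 0.024, -0.001, -0.18]
[-0.0, 0.033, -0.001, -0.24]
[-0.0, 0.041, -0.002, -0.3]
```

Emit:
step_arm(
  increments=[0,0.008,0,-0.06,1,0,0.016,0,-0.12,1,0,0.024,0,-0.18,1,0,0.033,-0.001,-0.24,1,0,0.041,-0.002,-0.3,1],
)

```text
t: 9.1
tcp_pos: [0.5203, 0.2473, 0.0895]
tool_rot: [-0.117, 0.696, 0.117, 0.699]
force: [0.6, 2.5, -6.9]
finger_gap: 0.083
```

```bash
python3 -c "
from h import *
arc(1.5)"
```

```text
t 9.1 tcp [0.5203 0.2473 0.0895] bearing 20.75 r 0.0934 yawy 109.06 gap 0.083
F rad/tan/z [ 1.5  2.1 -6.9] T [ 0.26 -0.11 -0.35]
[-0.0, 0.008, -0.0, -0.06]
[-0.0, 0.016, -0.001, -0.12]
[-0.0, 0.024, -0.001, -0.18]
[-0.0, 0.033, -0.001, -0.24]
[-0.0, 0.041, -0.002, -0.3]
```

Emit:
step_arm(
  increments=[0,0.008,0,-0.06,1,0,0.016,0,-0.12,1,0,0.022,0,-0.16,1,0.01,0.022,0,-0.16,1,0.02,0.022,0,-0.16,1],
)

```text
t: 9.72
tcp_pos: [0.5199, 0.2486, 0.0884]
tool_rot: [-0.122, 0.695, 0.122, 0.698]
force: [0.7, 2.9, -6.2]
finger_gap: 0.078
```

```bash
python3 -c "
from h import *
arc(1.5)"
```

```text
t 9.72 tcp [0.5199 0.2486 0.0884] bearing 21.58 r 0.0935 yawy 109.86 gap 0.078
F rad/tan/z [ 1.7  2.4 -6.2] T [ 0.28  0.   -0.18]
[-0.0, 0.008, -0.0, -0.06]
[-0.0, 0.016, -0.001, -0.12]
[-0.0, 0.024, -0.001, -0.18]
[-0.0, 0.033, -0.001, -0.24]
[-0.0, 0.041, -0.002, -0.3]
```

Emit:
step_arm(
  increments=[0.01,0,0,0,1,0.02,0,0,0,1,0.03,0,0,0,1,0.035,0,0,0,1,0.035,0,0,0,1],
)

```text
t: 10.35
tcp_pos: [0.5199, 0.2486, 0.0862]
tool_rot: [-0.122, 0.695, 0.122, 0.698]
force: [0.2, 3.5, -6.0]
finger_gap: 0.076
```

```bash
python3 -c "
from h import *
arc(1.5)"
```

```text
t 10.35 tcp [0.5199 0.2486 0.0862] bearing 21.59 r 0.0935 yawy 109.86 gap 0.076
F rad/tan/z [ 1.4  3.2 -6. ] T [ 0.23 -0.03 -0.22]
[-0.0, 0.008, -0.0, -0.06]
[-0.0, 0.016, -0.001, -0.12]
[-0.0, 0.024, -0.001, -0.18]
[-0.0, 0.033, -0.001, -0.24]
[-0.0, 0.041, -0.002, -0.3]
```

The pin is below the ring's top level with only the spring's load on it, so it is going into the slot. I'll keep lowering gently.

Emit:
step_arm(
  increments=[0.015,0,0,0,1,0.03,0,0,0,1,0.045,0,0,0,1,0.06,0,0,0,1,0.07,0,0,0,1],
)

```text
t: 10.98
tcp_pos: [0.52, 0.2486, 0.082]
tool_rot: [-0.122, 0.695, 0.122, 0.698]
force: [0.4, 3.4, -4.4]
finger_gap: 0.076
```

```bash
python3 -c "
from h import *
arc(1.5)"
```

```text
t 10.97 tcp [0.52   0.2486 0.082 ] bearing 21.58 r 0.0935 yawy 109.86 gap 0.076
F rad/tan/z [ 1.6  3.  -4.4] T [ 0.24  0.03 -0.27]
[-0.0, 0.008, -0.0, -0.06]
[-0.0, 0.016, -0.001, -0.12]
[-0.0, 0.024, -0.001, -0.18]
[-0.0, 0.033, -0.001, -0.24]
[-0.0, 0.041, -0.002, -0.3]
```

Height is about 1.7 mm, with Fz matching the spring alone. I'll release here and let the spring seat the pin, opening gradually.

Emit:
step_arm(
  increments=[0,0,0,0,0.9,0,0,0,0,0.85,0,0,0,0,0.8,0,0,0,0,0.7,0,0,0,0,0.6],
  grip_force=20,
)

```text
t: 11.6
tcp_pos: [0.52, 0.2485, 0.0822]
tool_rot: [-0.122, 0.695, 0.122, 0.698]
force: [-0.2, -0.7, -0.1]
finger_gap: 0.403
```

```bash
python3 -c "
from h import *
im=snapshot('wrist'); arc(1.5)
cv2.imwrite('pics/w6.png',cv2.resize(im[130:370,150:430],None,fx=2.5,fy=2.5,interpolation=cv2.INTER_CUBIC))"
```

```text
t 11.65 tcp [0.52   0.2486 0.0821] bearing 21.54 r 0.0936 yawy 109.87 gap 0.4
F rad/tan/z [-0.5 -1.1 -0.1] T [ 0.01 -0.01  0.01]
[-0.0, 0.008, -0.0, -0.06]
[-0.0, 0.016, -0.001, -0.12]
[-0.0, 0.024, -0.001, -0.18]
[-0.0, 0.033, -0.001, -0.24]
[-0.0, 0.041, -0.002, -0.3]
```

View pics/w6.png

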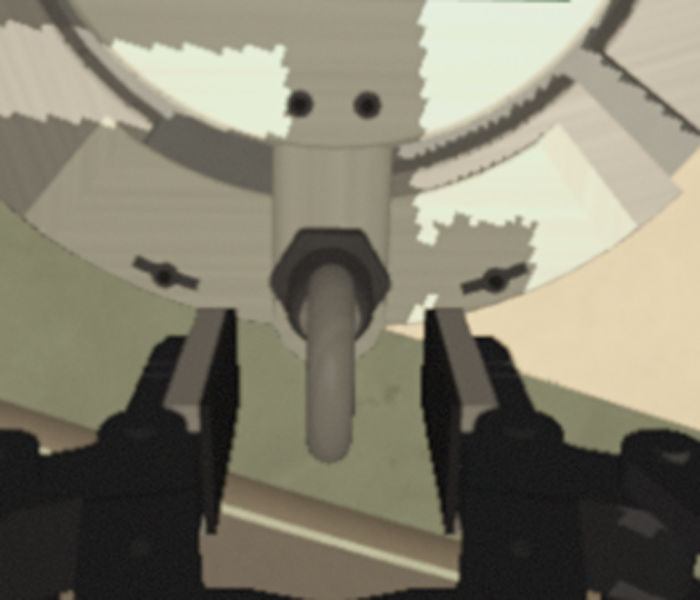

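The last picture shows the ring clear between the open fingers and the arm centred between the plate's two screws, (165,275) and (495,280), where the slot is. Relative to the nut, the ring's end sits where it did when home at the start (93.6 px against 94.1 px). I'll retreat straight up.

Emit:
step_arm(
  increments=[-0.3,0,0,0,0.6,-0.8,0,0,0,0.6,-1.4,0,0,0,0.6,-2.0,0,0,0,0.6,-2.0,0,0,0,0.6],
)

```text
t: 12.28
tcp_pos: [0.5215, 0.249, 0.2052]
tool_rot: [-0.122, 0.692, 0.122, 0.701]
force: [-0.5, -0.0, -0.1]
finger_gap: 0.4
```

```bash
python3 -c "
from h import *
arc(1)
m=camera_model('wrist');im=snapshot('wrist');t=snapshot('top')
b=np.radians(21.9);p=[np.r_[CTR+.092*np.array([np.cos(b),np.sin(b)]),z] for z in(.0905,.07)]
print(proj(m,p).round().tolist())
u,v=proj(m,p)[0].astype(int)
a=cv2.resize(im[max(v-90,0):v+90,max(u-110,0):u+110],(480,400));b=cv2.resize(t[140:260,130:274],(480,400))
cv2.imwrite('pics/fin.png',np.vstack([a[:300],b[:300]]))"
```

```text
t 12.28 tcp [0.5215 0.249  0.2052] bearing 21.48 r 0.0951 yawy 109.88 gap 0.4
F rad/tan/z [-0.5  0.2 -0.1] T [0.02 0.05 0.  ]
[-0.0, 0.006, -0.0, -0.04]
[-0.0, 0.011, -0.0, -0.08]
[-0.0, 0.017, -0.001, -0.12]
[-0.0, 0.022, -0.001, -0.16]
[-0.0, 0.028, -0.001, -0.2]
[[283.0, 198.0], [283.0, 192.0]]
```

View pics/fin.png

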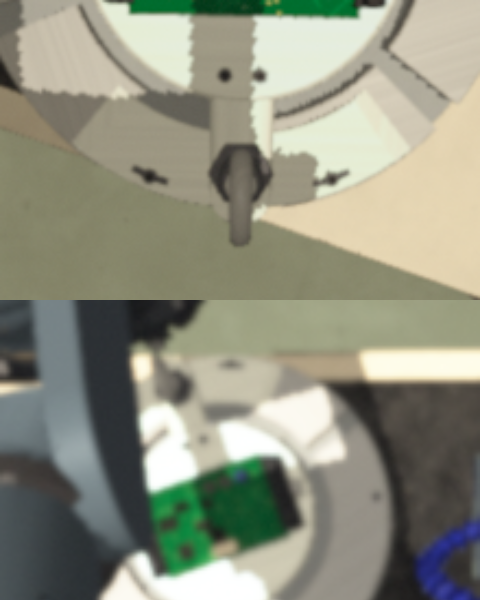

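The final picture shows the arm centred over the plate's slot, the ring upright, and the gripper clear. I'm handing it in.

```bash
python3 -c "
from station import sign_off
print(sign_off())"
```

```text
the job is handed in; nothing more can be done
None
```

The holder is now in the next notch anticlockwise, the slot in the index plate, and the job is handed in at about 12.3 s of the 42 s allowed. `sign_off` reports no verdict, so this rests on my own checks.

**What I did:** I pinched the ring and pulled it up about 12 mm. I swung it about 60°, then lowered the nose until it rested lightly on the plate, where the vertical load dropped from 8 to 4.6 N. I swung on slowly until the load rose to 6.9 N, which showed the nose was over the slot, about 72° from the start. The pin then went down in small steps with only the spring's load on it. I let go about 1.7 mm above home and backed straight up.

**Last checks:**
- **Forces:** After I let go, the tool forces were about zero. The highest sideways reading during the swing was about 5 N per axis.
- **Seating:** The ring's height against the nut matched the starting picture, 93.6 px against 94.1 px. That comparison would resolve about 1 mm.
- **Position:** The arm is centred between the plate's two screws, over the slot.

**Disagreement:** My first two bearings for the pin differed, -54.7° from the top camera and -50.5° from the wrist camera. I used the wrist value. The swivel centre also had to move about 2.5 mm during the swing.

**Not checked:** I did not push the holder sideways to test the lock, and I did not measure the bystanders again. No contact force was seen near them.

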